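# Sort two tested battery packs, then hold the tester's sprung lid at the index

### The arm

A 6-joint arm with a two-finger parallel gripper is mounted at the origin on the work surface. World frame = base frame: x ahead of the robot, y to its left, z up, the work surface at z = 0. Lengths are in m, angles in rad, forces in N, time in s.
With the tool pointing down it reaches from about 0.3 to 0.875 m from the base axis. Payload 6.4 kg.
Tool frame: the origin (TCP) lies midway between the tips of the shut fingers; the grasp point (between the pads) lies ctrl.grip_depth behind it (ctrl.grip_depth is the distance from the TCP to the grasp point, in m); x points along the fingers, y is the direction in which the jaws open and shut, and the axes are right-handed (so a half turn about x gives the same grasp; the last joint's range is limited). The gripper opens to 85 mm and grips with 20 to 120 N. Pads are 22 mm wide; open, the fingers measure 114 mm over their backs; the gripper's body (76 mm by 85 mm) begins 54 mm behind the grasp point. The pads swing forward as they close: fully open they stand 13 mm farther back than shut.
Start: joints at [1.111, 0.181, 1.607, -0, 1.354, -0.206], TCP at [0.144, 0.557, 0.231] pointing down, gripper open.
Joint ranges: [-2.99, 2.99], [-0.89, 2.07], [0.3, 2.58], [-1.14, 4.28], [0, 2.63], [-3.12, 3.12]. Speed limits (rad/s): [2.57, 2.57, 3.01, 3.14, 3.14, 3.14].

### API

Orientations are given as a unit quaternion [w, x, y, z].
In Python, from bench import ctrl gives the robot as it stands.
- The arm moves only by the tool carry_out, never from a script. Its argument "motion" is one flat list of numbers, 7 for each row, row after row: the turn, a rotation vector about the tool's x, y, z in degrees, then the shift along the tool's x, y, z in m, then the gripper's target within -1 to 1 (shut at 1, half-way at 0, fully open at -1). A call has 1 to 10 rows; each row shifts and turns the pose as measured when the row begins, along the tool's axes as they then stand; what a row does not reach is not made up. A row lasts 1/10 s, in which the tool goes at most 50 mm and 8.59 degrees, less where a joint would pass 70% of its speed; a pose out of reach is approached as far as the arm can. A call with a gripper value outside its range is refused whole. The fingers move at their own pace and stop on an object; the grip force is fixed at half the most. Time passes only in rows, so rows that do not move let the fingers close. It gives the time, the measured TCP pose, the force and the opening at its end, in the units of the state.
- ctrl.get_obs(): the state, without advancing time (a new reading comes with each control period).
- ctrl.camera(name): name is "scene" or "top" or "wrist"; returns the picture (384x512x3 uint8, blue, green, red); there is no depth.
- ctrl.camera_params(name): a dict with "mtx" (3x3 intrinsics, pixels), "pose" (4x4, takes a point from camera to world coordinates); the wrist camera has in their place "hand_eye" (4x4, takes a point from camera to tool coordinates, whose origin is the TCP and whose axes are the tool frame's). Camera axes: x right, y down, z forward; pixel columns grow to the right and rows downward; lengths in m; the calibration is good to about 2 mm. A picture is of the moment at which its call begins: read the wrist's pose just before it. camera_params takes no time and is no camera call.
- ctrl.hand_in(): hands the job in, once; it reports no verdict.
Trained networks look in the newest picture that a camera, given by its name, has taken for a name from the list of things; names that differ only in an ending like _2 or _b are one class to them, and where a whole thing is asked for, a point or a joint stands for the part that bears it (a point fixed in the world has none). Each returns a list of dicts, best first, with "conf" (0 to 1); they miss things now and then, are a little off and sometimes report something else, mostly with a low value. They report only what shows in the picture. A call takes as long as a camera call. They do not tell look-alikes from the thing itself.
- ctrl.boxes_of(camera, thing): "point" ([x, y, z] in m, in the coordinates of the camera as it stood for that picture, good to about 4 mm: the middle of the surface that is visible of it).
- ctrl.trace(camera, thing): "pixels" (384x512 bool, what is visible of it).
- ctrl.landmark_of(camera, thing): "point" ([x, y, z] in m, in the coordinates of the camera as it stood for that picture, good to about 4 mm: a listed point, or the origin of a listed thing).
The state is a dict: "time_s": time; "q": joint angles; "dq": joint speeds; "joint_efforts": joint torques, N m; "eef_pos": TCP position; "eef_rot": TCP orientation; "wrist_force": force on the tool from outside, world axes, zero at the start; "torque": the same for the moment, N m; "opening": opening from 0.0 (shut) to 1.0 (fully open).
Only numpy, scipy, OpenCV 4.12 (cv2) and the standard library are available. Lean on these libraries where they do the work, as an engineer would, in place of code of your own. Each camera call takes 0.05 s, during which the arm holds its last target. There are 200 camera calls.

### The job

Two battery packs have come off the tester: lower the one with the green tag into the green pass nest and the one with the red tag into the red reject nest, each seated flat between the corner posts, not dropped. Then lift the tester's sprung lid by its black bow handle until the blue pointer on the lid's side is in line with the orange index, and finish while still holding it steady there, so that a colleague can load the next pack: the lid must not go more than about 10 degrees past the index on the way, because the probe lead is short, nor be allowed to snap shut. Leave the index setting, the hand scanner, the mouse, the carton and the screwdriver as they are.

Things in the scene. Friction and masses are not known exactly. Their poses are not given: they have to be found in the camera images.
- green_pack_center (a point): centre (half-way up, 11 mm above its underside) of the battery pack with a green tag: a loose black block 42 mm (x) x 74 mm (y) x 22 mm high, about 110 g, with a green tag 30 x 40 mm on its top; it starts lying flat on the bench, tag up. z up; gripped across its 42 mm width, half-way along
- red_pack_center (a point): centre (half-way up, 11 mm above its underside) of the battery pack with a red tag: a loose black block 42 mm (x) x 74 mm (y) x 22 mm high, about 110 g, with a red tag 30 x 40 mm on its top; it starts lying flat on the bench, tag up. z up; gripped across its 42 mm width, half-way along
- pass_nest_seat (a point): middle of the floor of the green pass nest, 5 mm above the bench: a fixed black plate with a green strip at each short end. Four grey corner posts, 8 mm high above this floor, bound a pocket 52 mm (x) by 84 mm (y) for one pack lying flat, tag up, lengthways along y, either way round; between the posts the long sides are open over 60 mm for the fingers. z up
- reject_nest_seat (a point): middle of the floor of the red reject nest, 5 mm above the bench: a fixed black plate with a red strip at each short end. Four grey corner posts, 8 mm high above this floor, bound a pocket 52 mm (x) by 84 mm (y) for one pack lying flat, tag up, lengthways along y, either way round; between the posts the long sides are open over 60 mm for the fingers. z up
- handle_grip (a point): middle of the grip bar of the lid's bow handle: a round black bar 12 mm thick, 104 mm long along y, 76 mm above the bench when the lid is shut, nothing beneath. Between it and the front of lid and tester are 44 mm free for a finger. The frame turns with the lid: x from the bar to the hinge axis, which is parallel to y, 240 mm away; z square to the lid, up when shut
- lid (a joint): angle of the lid in rad: 0 shut (the start), grows as the handle is lifted, stop at 1.45. The spring hinge and the lid's weight always pull it shut: some 4 N at the handle when shut, 6 N at 0.9 rad
- index (a joint): angle in rad, on the same scale as lid, at which the orange index is clamped on the quadrant, somewhere from 0.45 to 0.95: the lid is to be held at this value
- index_tip (a point): tip of the orange index, a flag on the aluminium quadrant at the tester's -y side, 162 mm from the hinge axis, 110 mm to the -y side of the tester's middle; its x axis points from the tip to the hinge axis
- lid_pointer (a point): tip of the blue pointer on the lid's -y side, 166 mm from the hinge axis, turning with the lid; when the lid is at the index it stands 4 mm beyond the tip of the orange index, in line with it
- tester: battery-pack tester, a fixed grey box 200 (x) x 180 (y) x 67 mm; origin under its middle, its front faces its own -x, hinge axis 90 mm along +x. On it the lid, an aluminium frame with a clear window, 190 x 180 x 14 mm: shut it is level, its top 83 mm above the bench; a probe head 100 mm or more behind its front edge stands 19 mm higher
- scanner: hand scanner lying on the bench, black and red head 85 x 60 x 52 mm, orange handle about 110 mm long; origin at the rear of the head's underside; a bystander
- mouse: black computer mouse, 104 x 60 x 34 mm, origin under its middle; a bystander
- carton: closed cardboard carton, 150 x 110 x 55 mm, origin under its middle; a bystander
- screwdriver: yellow-handled screwdriver, 190 mm long, lying along its x; a bystander
Things that resemble listed ones, but are neither listed nor needed, are in the scene too. Leave any turquoise look-alike of the part that bears pass_nest_seat alone.

How it is judged:
By the outcome, as a careful person would: the job done as asked, in the order asked, and still so for the second after the job is handed in, while the arm keeps its last pose, push and grip.
It also fails if it takes over 61 s, if anything falls off the work surface, if the arm or the gripper's body presses on something with over 40 N, if the wrist force passes 120 N, or if a joint passes its speed limit or range.

## Working session

There is one attempt and no reset: what is moved stays moved. The work goes in short steps, Python scripts to look and compute and a tool call to move; the robot and the scene stay as the last step left them, time stands still between calls to the robot, and variables do not carry over. Pictures are saved under pics/ and viewed, about 8 in all and at most 12, crops included, and the job is handed in when it is done.

Besides the shell and the picture viewer there is one more tool, called after "Call:" by a JSON object that holds its "fn" and its "kwargs". carry_out: Moves the arm, as the interface text tells. Its arguments: {"type":"object","properties":{"motion":{"type":"array"}},"required":["motion"]}

```bash
ls; mkdir -p pics
cat > h.py <<'E'
import numpy as np, cv2
from scipy.spatial.transform import Rotation as R
from bench import ctrl
def T_tool(o=None):
    o=o or ctrl.get_obs(); q=o["eef_rot"]; T=np.eye(4)
    T[:3,:3]=R.from_quat([q[1],q[2],q[3],q[0]]).as_matrix(); T[:3,3]=o["eef_pos"]; return T
def campose(n,o=None):
    p=ctrl.camera_params(n)
    return (T_tool(o)@np.array(p["hand_eye"]) if n=="wrist" else np.array(p["pose"])), np.array(p["mtx"])
def proj(n,P,o=None):
    T,K=campose(n,o); c=np.linalg.inv(T)@np.append(P,1); u=K@c[:3]; return u[:2]/u[2]
def ray(n,px,z,o=None):
    T,K=campose(n,o); d=T[:3,:3]@np.linalg.solve(K,[px[0],px[1],1]); o_=T[:3,3]
    return o_+d*(z-o_[2])/d[2]
def lm(n,t,f=None,o=None):
    T,_=campose(n,o); f=f or ctrl.landmark_of
    return [(round(d["conf"],2),(T@np.append(d["point"],1))[:3].round(4).tolist()) for d in f(n,t)]
E
python3 - <<'E'
from h import *
a=ctrl.camera("top"); b=ctrl.camera("scene")
cv2.imwrite("pics/top.png",a); cv2.imwrite("pics/scene.png",b)
print(ctrl.grip_depth)
o=ctrl.get_obs(); print(o["eef_rot"],o["opening"],o["time_s"])
for n in("top","scene"):
    T,K=campose(n); print(n,T.round(3).tolist(),K.round(1).tolist())
    for t in["green_pack_center","red_pack_center","pass_nest_seat","reject_nest_seat","handle_grip","index_tip","lid_pointer","tester"]:
        for d in lm(n,t): print(n,t,d,proj(n,d[1]).round())
E
```

```text
pics
0.0187
[ 0.70123876  0.08893792  0.70160497 -0.09002622] 1.0003449811721985 0.1
top [[-0.004, -0.999, 0.049, 0.435], [-1.0, 0.004, -0.004, -0.011], [0.004, -0.049, -0.999, 1.423], [0.0, 0.0, 0.0, 1.0]] [[454.4, 0.0, 256.9], [0.0, 454.4, 187.5], [0.0, 0.0, 1.0]]
top green_pack_center (0.73, [0.4469, 0.0966, 0.0117]) [220. 206.]
top red_pack_center (0.91, [0.4407, 0.2736, 0.0127]) [163. 208.]
top red_pack_center (0.69, [0.7808, 0.0761, -0.0002]) [227. 100.]
top pass_nest_seat (0.77, [0.5716, 0.2473, 0.0018]) [173. 166.]
top pass_nest_seat (0.57, [0.2449, 0.2629, 0.0089]) [167. 272.]
top reject_nest_seat (0.52, [0.4532, -0.4681, 0.0018]) [401. 203.]
top reject_nest_seat (0.17, [0.4976, -0.2773, 0.0748]) [345. 188.]
top handle_grip (0.71, [0.4797, -0.1498, 0.0754]) [302. 194.]
top index_tip (0.42, [0.5426, -0.2961, 0.1848]) [359. 170.]
top lid_pointer (0.64, [0.498, -0.2769, 0.0786]) [345. 188.]
top tester (0.85, [0.6121, -0.2105, 0.0006]) [318. 153.]
top tester (0.5, [0.7799, 0.0769, 0.0017]) [227. 100.]
scene [[-0.886, 0.341, -0.315, 1.089], [0.464, 0.667, -0.584, 1.071], [0.011, -0.663, -0.749, 1.444], [0.0, 0.0, 0.0, 1.0]] [[499.7, 0.0, 256.3], [0.0, 499.7, 189.5], [0.0, 0.0, 1.0]]
scene green_pack_center (0.71, [0.446, 0.0968, 0.0092]) [284. 212.]
scene green_pack_center (0.25, [0.3964, 0.4341, -0.0013]) [347. 278.]
scene red_pack_center (0.66, [0.4401, 0.2718, 0.0068]) [310. 246.]
scene pass_nest_seat (0.93, [0.249, 0.267, -0.0001]) [354. 227.]
scene pass_nest_seat (0.71, [0.6396, 0.4376, -0.0002]) [284. 309.]
scene reject_nest_seat (0.82, [0.5963, 0.0728, 0.0071]) [245. 222.]
scene handle_grip (0.9, [0.4791, -0.1468, 0.0741]) [246. 161.]
scene index_tip (0.52, [0.5412, -0.3015, 0.183]) [213. 120.]
scene lid_pointer (0.83, [0.4979, -0.2727, 0.07]) [228. 143.]
scene tester (0.91, [0.6154, -0.2135, 0.0009]) [208. 174.]
```

Run:
```python
import cv2
a=cv2.imread("pics/top.png"); cv2.imwrite("pics/top_c.png",cv2.resize(a[60:320,100:450],None,fx=2.25,fy=2.25,interpolation=cv2.INTER_CUBIC))
b=cv2.imread("pics/scene.png"); cv2.imwrite("pics/scene_c.png",cv2.resize(b[80:340,130:430],None,fx=2.3,fy=2.3,interpolation=cv2.INTER_CUBIC))
```

```text
(no output)
```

View pics/top_c.png

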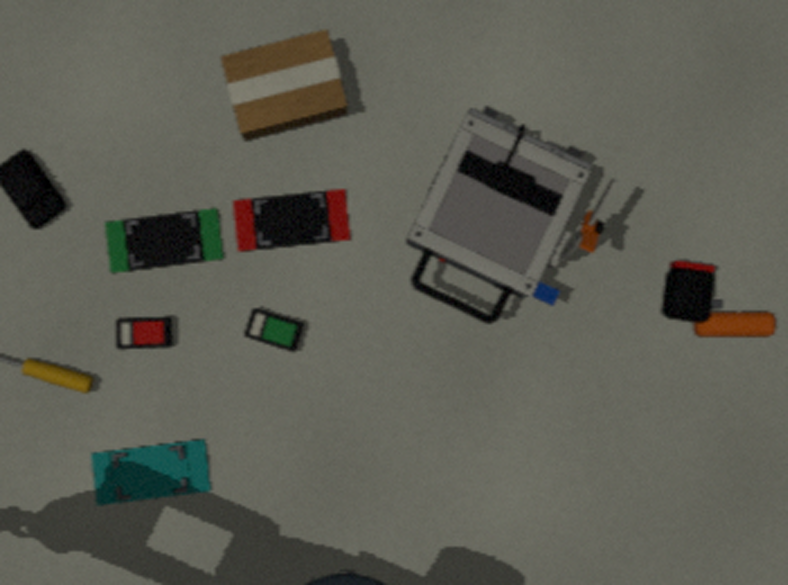

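View pics/scene_c.png

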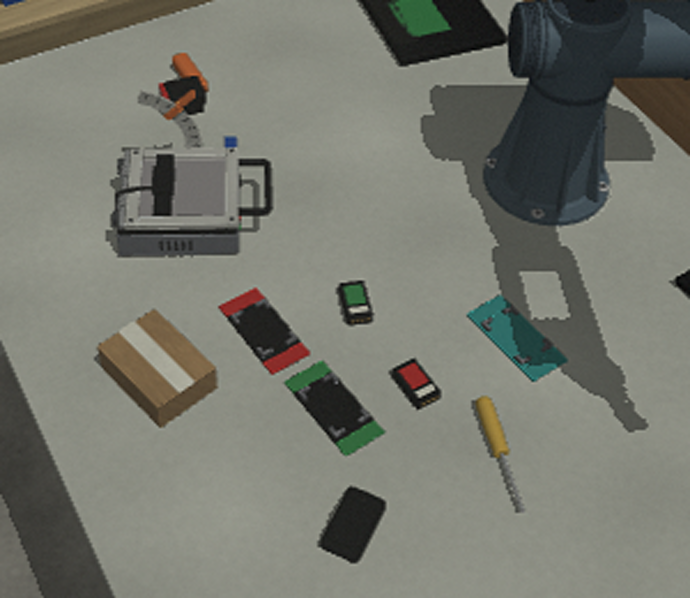

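Seen: real green pack at full-image top px (222,206), red pack (164,208), green nest (173,167) and red nest (230,158). The turquoise look-alike at (168,269) is to be avoided, as is the green/black panel at the far edge of the scene view. The tester is at (325,145), its blue pointer at (342,190) and the orange index at (362,163). I'll measure orientations next and check with a close crop.

```bash
cat >> h.py <<'E'
def Rdown(phi):
    x=np.array([0,0,-1.]); y=np.array([np.cos(phi),np.sin(phi),0]); return np.stack([x,y,np.cross(x,y)],1)
def plan(p,Rt=None,grip=-1,step=.045,ang=8.0,T=None):
    """rows from the present pose to TCP p, orientation Rt, as the moves take them"""
    T=T_tool() if T is None else T.copy(); rows=[]; Rt=T[:3,:3] if Rt is None else Rt
    p=np.array(p); 
    for k in range(60):
        d=p-T[:3,3]; w=R.from_matrix(T[:3,:3].T@Rt).as_rotvec(degrees=True)
        n=max(np.linalg.norm(d)/step,np.linalg.norm(w)/ang)
        if np.linalg.norm(d)<.0006 and np.linalg.norm(w)<.15: break
        f=1/max(np.ceil(n-1e-3),1); s=(T[:3,:3].T@d*f).round(3); w=(w*f).round(1)
        rows.append(w.tolist()+s.tolist()+[grip])
        T[:3,3]+=T[:3,:3]@s; T[:3,:3]=T[:3,:3]@R.from_rotvec(w,degrees=True).as_matrix()
    print(len(rows),"rows:",[[float(v) for v in r] for r in rows]); return T
def st():
    o=ctrl.get_obs(); T=T_tool(o); y=T[:3,1]
    print("t %.2f"%o["time_s"],"tcp",T[:3,3].round(4).tolist(),"phi %.1f"%np.degrees(np.arctan2(y[1],y[0])),"down",T[:3,0].round(3).tolist(),"F",np.round(o["wrist_force"],1).tolist(),"open %.3f"%o["opening"]); return T
def blob(img,kind,n,z,amin=15,o=None):
    h=cv2.cvtColor(img,cv2.COLOR_BGR2HSV); H,S,V=cv2.split(h)
    m={"g":(H>50)&(H<75),"r":(H<6)|(H>174),"b":(H>105)&(H<125),"o":(H>6)&(H<16)}[kind]&(S>110)&(V>50)
    c,l,s,ce=cv2.connectedComponentsWithStats(m.astype(np.uint8))
    for i in range(1,c):
        if s[i,4]>=amin:
            r=cv2.minAreaRect(np.argwhere(l==i)[:,::-1].astype(np.float32))
            print(n,kind,"px",ce[i].round(1),"area",s[i,4],"rect",np.round(r[1],1),"at z",z,ray(n,ce[i],z,o)[:2].round(4), "long-axis deg %.1f"%axisdeg(r,n,z,o))
def axisdeg(r,n,z,o=None):
    b=cv2.boxPoints(r); e=(b[1]-b[0],b[2]-b[1]); v=max(e,key=np.linalg.norm); c=np.array(r[0])
    d=ray(n,c+v/2,z,o)-ray(n,c-v/2,z,o); return np.degrees(np.arctan2(d[1],d[0]))%180
E
python3 - <<'E'
from h import *
for n in("top","scene"):
    img=cv2.imread(f"pics/{n}.png")
    ctrl.camera(n)
    for t,z in(("green_pack_center",.022),("red_pack_center",.022)):
        for d in ctrl.trace(n,t)[:1]:
            m=d["pixels"]; r=cv2.minAreaRect(np.argwhere(m)[:,::-1].astype(np.float32)); c=np.argwhere(m).mean(0)[::-1]
            print(n,t,round(d["conf"],2),m.sum(),"c",ray(n,r[0],z)[:2].round(4),np.round(r[1],1),"deg %.1f"%axisdeg(r,n,z))
    for k,z in("g",.01),("r",.01),("b",.08),("o",.18): blob(img,k,n,z)
img=cv2.imread("pics/top.png")
cv2.imwrite("pics/packs.png",cv2.resize(img[140:225,140:265],None,fx=6,fy=6,interpolation=cv2.INTER_CUBIC))
st(); print(np.array(ctrl.camera_params("wrist")["hand_eye"]).round(3).tolist(),np.array(ctrl.camera_params("wrist")["mtx"]).round(0).tolist())
E
```

```text
top green_pack_center 0.84 343 c [0.4451 0.0952] [25.2 14.5] deg 73.1
top red_pack_center 0.76 341 c [0.4422 0.2726] [13. 24.] deg 89.8
top g px [193.1 163.7] area 181 rect [22.2  8.1] at z 0.01 [0.5782 0.182 ] long-axis deg 6.9
top g px [151.8 169.2] area 174 rect [22.2  7.9] at z 0.01 [0.5617 0.3106] long-axis deg 7.5
top g px [223.5 206.9] area 130 rect [13.4  9.7] at z 0.01 [0.4434 0.0872] long-axis deg 73.1
top g px [413.5 365.2] area 1034 rect [39.6 29.9] at z 0.01 [-0.0423 -0.4934] long-axis deg 82.2
top r px [249.9 155.2] area 195 rect [22.6  8.6] at z 0.01 [0.6045 0.0048] long-axis deg 6.5
top r px [208.4 159.6] area 191 rect [22.8  8.4] at z 0.01 [0.5911 0.1343] long-axis deg 5.8
top r px [407.8 177.8] area 60 rect [19.2  3. ] at z 0.01 [ 0.532  -0.4874] long-axis deg 82.2
top r px [165.5 207.5] area 140 rect [10. 13.] at z 0.01 [0.4423 0.2673] long-axis deg 89.8
top b px [342.3 189.9] area 69 rect [9.4 6.7] at z 0.08 [ 0.4919 -0.2691] long-axis deg 63.1
top o px [361.2 163.9] area 101 rect [ 7.6 17.1] at z 0.18 [ 0.5591 -0.3029] long-axis deg 171.1
top o px [427.1 204.2] a
[... 1699 characters left out ...]
 at z 0.18 [-0.1106  0.1064] long-axis deg 87.4
scene o px [450.5 149.5] area 15 rect [7.1 2.5] at z 0.18 [-0.1664  0.236 ] long-axis deg 55.6
scene o px [506.7 192.4] area 39 rect [8. 9.] at z 0.18 [-0.1921  0.4837] long-axis deg 152.9
scene o px [501.7 200.2] area 70 rect [18.  12.5] at z 0.18 [-0.1508  0.5012] long-axis deg 123.6
scene o px [505.  214.5] area 21 rect [10.8  3.9] at z 0.18 [-0.1142  0.5512] long-axis deg 117.9
t 1.20 tcp [0.1444, 0.5566, 0.2313] phi 75.5 down [0.0, 0.0, -1.0] F [0.2, -0.1, -0.6] open 1.003
[[0.001, -0.293, 0.956, -0.143], [1.0, -0.0, -0.001, 0.0], [0.0, 0.956, 0.293, -0.075], [0.0, 0.0, 0.0, 1.0]] [[278.0, 0.0, 258.0], [0.0, 278.0, 191.0], [0.0, 0.0, 1.0]]
```

View pics/packs.png

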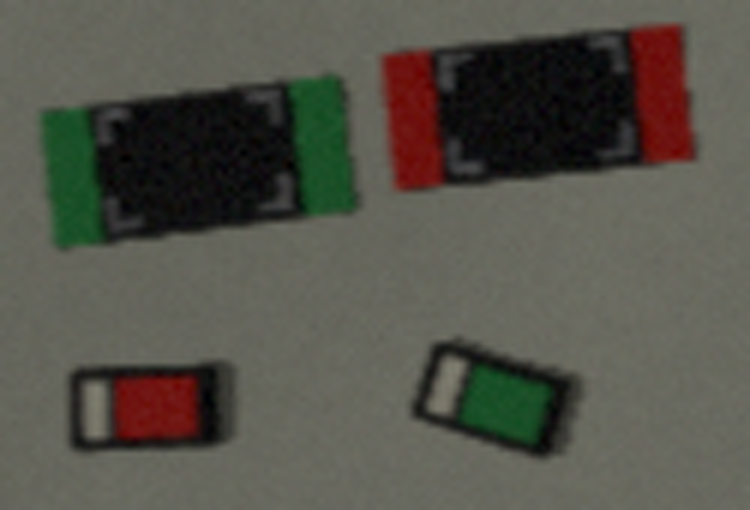

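Crop confirms: the green-tag pack (crop 500,405) and red-tag pack (148,405) lie below the black nests with green and red strips. Nothing else there could be confused with them. Moving above the green pack.

Run:
```python
from h import *
plan([.446,.096,.17],Rdown(np.radians(-17)),-1)
```

```text
13 rows: [[7.1, 0.0, -0.0, 0.005, -0.028, 0.031, -1.0], [7.1, 0.0, -0.0, 0.005, -0.024, 0.035, -1.0], [7.1, 0.0, -0.0, 0.005, -0.02, 0.037, -1.0], [7.1, 0.0, -0.0, 0.005, -0.015, 0.04, -1.0], [7.1, 0.0, -0.0, 0.005, -0.01, 0.041, -1.0], [7.1, 0.0, -0.0, 0.005, -0.005, 0.042, -1.0], [7.1, 0.0, -0.0, 0.004, 0.0, 0.042, -1.0], [7.1, 0.0, -0.0, 0.005, 0.005, 0.042, -1.0], [7.1, -0.0, -0.0, 0.004, 0.011, 0.041, -1.0], [7.1, -0.0, -0.0, 0.005, 0.016, 0.04, -1.0], [7.2, -0.0, -0.0, 0.004, 0.02, 0.037, -1.0], [7.1, -0.0, -0.0, 0.005, 0.025, 0.035, -1.0], [7.2, -0.0, -0.0, 0.004, 0.029, 0.031, -1.0]]
```

Call:
{"fn": "carry_out", "kwargs": {"motion": [7.1, 0, 0, 0.005, -0.028, 0.031, -1, 7.1, 0, 0, 0.005, -0.024, 0.035, -1, 7.1, 0, 0, 0.005, -0.02, 0.037, -1, 7.1, 0, 0, 0.005, -0.015, 0.04, -1, 7.1, 0, 0, 0.005, -0.01, 0.041, -1, 7.1, 0, 0, 0.005, -0.005, 0.042, -1, 7.1, 0, 0, 0.005, 0, 0.042, -1, 7.1, 0, 0, 0.005, 0.005, 0.042, -1, 7.1, 0, 0, 0.005, 0.011, 0.041, -1, 7.1, 0, 0, 0.005, 0.016, 0.04, -1]}}

```text
time_s: 2.2
eef_pos: [0.3763, 0.1912, 0.1813]
eef_rot: [0.51, 0.493, 0.51, -0.487]
wrist_force: [0.5, -0.6, 0.1]
opening: 1.0
```

Run:
```python
from h import *
st(); plan([.446,.096,.17],Rdown(np.radians(-17)),-1)
```

```text
t 2.20 tcp [0.3763, 0.1912, 0.1813] phi 2.3 down [0.007, 0.006, -1.0] F [0.5, -0.6, 0.1] open 1.000
3 rows: [[6.4, -0.1, -0.1, 0.004, 0.022, 0.033, -1.0], [6.4, -0.2, -0.1, 0.004, 0.025, 0.03, -1.0], [6.5, -0.1, -0.2, 0.003, 0.029, 0.027, -1.0]]
```

Call:
{"fn": "carry_out", "kwargs": {"motion": [6.4, -0.1, -0.1, 0.004, 0.022, 0.033, -1, 6.4, -0.2, -0.1, 0.004, 0.025, 0.03, -1, 6.5, -0.1, -0.2, 0.003, 0.029, 0.027, -1, 0, 0, 0, 0, 0, 0, -1]}}

```text
time_s: 2.6
eef_pos: [0.4502, 0.0864, 0.1708]
eef_rot: [0.415, 0.574, 0.413, -0.573]
wrist_force: [-0.2, 0.7, -0.6]
opening: 1.001
```

Run:
```python
from h import *
st(); o=ctrl.get_obs(); w=ctrl.camera("wrist"); cv2.imwrite("pics/w1.png",w)
for t in("green_pack_center","red_pack_center","pass_nest_seat","reject_nest_seat"):
    for d in lm("wrist",t,o=o): print(t,d,proj("wrist",d[1],o).round())
for d in ctrl.trace("wrist","green_pack_center")[:1]:
    m=d["pixels"]; r=cv2.minAreaRect(np.argwhere(m)[:,::-1].astype(np.float32)); print(m.sum(),ray("wrist",r[0],.022,o)[:2],np.round(r[1],1),axisdeg(r,"wrist",.022,o))
for k,z in("g",.022),("r",.005),("g",.005): blob(w,k,"wrist",z,60,o)
```

```text
t 2.60 tcp [0.4502, 0.0864, 0.1708] phi -18.4 down [0.003, -0.001, -1.0] F [-0.2, 0.7, -0.6] open 1.001
green_pack_center (0.88, [0.4434, 0.1006, 0.0087]) [248. 166.]
pass_nest_seat (0.56, [0.2529, 0.2726, 0.0042]) [16. 66.]
reject_nest_seat (0.7, [0.5996, 0.0712, 0.0038]) [390. 146.]
2632 [0.44720701 0.09943243] [68.4 39.4] 72.91577849795107
wrist g px [348.9  43.1] area 2088 rect [27.7 77.4] at z 0.022 [0.5735 0.1843] long-axis deg 6.8
wrist g px [251.2 177.8] area 1146 rect [38. 30.] at z 0.022 [0.4438 0.0896] long-axis deg 71.1
wrist r px [190.1  10.6] area 817 rect [29.5 35.5] at z 0.005 [0.4398 0.262 ] long-axis deg 179.8
wrist r px [371.7  86.9] area 1920 rect [26.6 75. ] at z 0.005 [0.5927 0.1382] long-axis deg 5.8
wrist r px [405.1 195.5] area 1344 rect [21.2 65.4] at z 0.005 [0.6057 0.0085] long-axis deg 5.7
wrist g px [348.9  43.1] area 2088 rect [27.7 77.4] at z 0.005 [0.5793 0.1859] long-axis deg 6.8
wrist g px [251.2 177.8] area 1146 rect [38. 30.] at z 0.005 [0.442  0.0856] long-axis deg 71.1
```

View pics/w1.png

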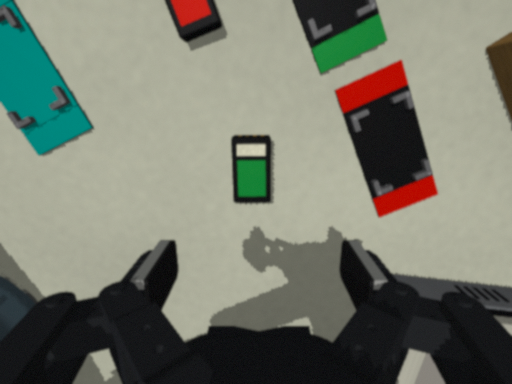

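Wrist view: the green pack is centred at (252,168), black with green tag. The red nest is at (390,140), the green nest at the top (345,30), and turquoise at the left. Choice confirmed; descending.

Run:
```python
from h import *
T=plan([.4457,.0975,.05],Rdown(np.radians(-17)),-1); plan([.4457,.0975,.001],Rdown(np.radians(-17)),-1,.025,T=T)
```

```text
60 rows: [[-0.3, -0.0, -0.0, 0.04, -0.001, -0.002, -1.0], [-0.3, -0.0, -0.0, 0.04, -0.001, -0.002, -1.0], [-0.2, -0.1, -0.1, 0.041, -0.001, -0.002, -1.0], [-0.0, 0.0, 0.0, -0.0, -0.0, 0.0, -1.0], [-0.0, 0.0, 0.0, -0.0, -0.0, 0.0, -1.0], [-0.0, 0.0, 0.0, -0.0, -0.0, 0.0, -1.0], [-0.0, 0.0, 0.0, -0.0, -0.0, 0.0, -1.0], [-0.0, 0.0, 0.0, -0.0, -0.0, 0.0, -1.0], [-0.0, 0.0, 0.0, -0.0, -0.0, 0.0, -1.0], [-0.0, 0.0, 0.0, -0.0, -0.0, 0.0, -1.0], [-0.0, 0.0, 0.0, -0.0, -0.0, 0.0, -1.0], [-0.0, 0.0, 0.0, -0.0, -0.0, 0.0, -1.0], [-0.0, 0.0, 0.0, -0.0, -0.0, 0.0, -1.0], [-0.0, 0.0, 0.0, -0.0, -0.0, 0.0, -1.0], [-0.0, 0.0, 0.0, -0.0, -0.0, 0.0, -1.0], [-0.0, 0.0, 0.0, -0.0, -0.0, 0.0, -1.0], [-0.0, 0.0, 0.0, -0.0, -0.0, 0.0, -1.0], [-0.0, 0.0, 0.0, -0.0, -0.0, 0.0, -1.0], [-0.0, 0.0, 0.0, -0.0, -0.0, 0.0, -1.0], [-0.0, 0.0, 0.0, -0.0, -0.0, 0.0, -1.0], [-0.0, 0.0, 0.0, -0.0, -0.0, 0.0, -1.0], [-0.0, 0.0, 0.0, -0.0, -0.0, 0.0, -1.0], [-0.0, 0.0, 0.0, -0.0, -0.0, 0.0, -1.0], [-0.0, 0.0, 0.0, -0.0, -0.0, 0.0, -1.0], [-0.0, 0.0, 0.0, -0.0, -0.0, 0.0, -1.0], [-0.0, 0.0, 0.0, -0.0, -0.0, 0.0, -1.0], [-
[... 3163 characters left out ...]
0], [-0.0, 0.0, 0.0, -0.0, -0.0, 0.0, -1.0], [-0.0, 0.0, 0.0, -0.0, -0.0, 0.0, -1.0], [-0.0, 0.0, 0.0, -0.0, -0.0, 0.0, -1.0], [-0.0, 0.0, 0.0, -0.0, -0.0, 0.0, -1.0], [-0.0, 0.0, 0.0, -0.0, -0.0, 0.0, -1.0], [-0.0, 0.0, 0.0, -0.0, -0.0, 0.0, -1.0], [-0.0, 0.0, 0.0, -0.0, -0.0, 0.0, -1.0], [-0.0, 0.0, 0.0, -0.0, -0.0, 0.0, -1.0], [-0.0, 0.0, 0.0, -0.0, -0.0, 0.0, -1.0], [-0.0, 0.0, 0.0, -0.0, -0.0, 0.0, -1.0], [-0.0, 0.0, 0.0, -0.0, -0.0, 0.0, -1.0], [-0.0, 0.0, 0.0, -0.0, -0.0, 0.0, -1.0], [-0.0, 0.0, 0.0, -0.0, -0.0, 0.0, -1.0], [-0.0, 0.0, 0.0, -0.0, -0.0, 0.0, -1.0], [-0.0, 0.0, 0.0, -0.0, -0.0, 0.0, -1.0], [-0.0, 0.0, 0.0, -0.0, -0.0, 0.0, -1.0], [-0.0, 0.0, 0.0, -0.0, -0.0, 0.0, -1.0]]
```

```bash
sed -i 's/np.linalg.norm(d)<.0006 and np.linalg.norm(w)<.15: break/np.linalg.norm(d)<.0015 and np.linalg.norm(w)<.3: break/' h.py; python3 -c "
from h import *
st()"
```

```text
t 2.90 tcp [0.447, 0.0911, 0.1706] phi -17.8 down [0.001, 0.001, -1.0] F [-0.4, -0.4, -1.2] open 1.000
```

Call:
{"fn": "carry_out", "kwargs": {"motion": [-0.3, 0, 0, 0.04, -0.001, -0.002, -1, -0.3, 0, 0, 0.04, -0.001, -0.002, -1, -0.2, -0.1, -0.1, 0.041, -0.001, -0.002, -1, 0, 0, 0, 0, 0, 0, -1]}}

```text
time_s: 3.3
eef_pos: [0.4471, 0.1024, 0.0495]
eef_rot: [0.425, 0.568, 0.422, -0.564]
wrist_force: [-1.1, -0.1, -0.6]
opening: 0.998
```

Run:
```python
from h import *
st(); plan([.4457,.0975,.001],Rdown(np.radians(-17)),-1,.025)
```

```text
t 3.30 tcp [0.4471, 0.1024, 0.0495] phi -16.4 down [0.007, -0.0, -1.0] F [-1.1, -0.1, -0.6] open 0.998
2 rows: [[0.3, -0.0, -0.2, 0.024, -0.0, 0.003, -1.0], [0.3, -0.1, -0.2, 0.024, -0.0, 0.002, -1.0]]
```

Call:
{"fn": "carry_out", "kwargs": {"motion": [0.3, 0, -0.2, 0.024, 0, 0.002, -1, 0.3, -0.1, -0.2, 0.018, 0, 0.002, -1, 0, 0, 0, 0.005, 0, 0, -1, 0, 0, 0, 0, 0, 0, -1]}}

```text
time_s: 3.7
eef_pos: [0.449, 0.1014, 0.0072]
eef_rot: [0.424, 0.568, 0.421, -0.565]
wrist_force: [-0.2, -0.2, 0.7]
opening: 1.003
```

Run:
```python
from h import *
st(); plan([.4457,.0975,.001],Rdown(np.radians(-17)),-1,.025)
```

```text
t 3.70 tcp [0.449, 0.1014, 0.0072] phi -16.6 down [0.006, -0.0, -1.0] F [-0.2, -0.2, 0.7] open 1.003
1 rows: [[0.4, -0.1, -0.3, 0.006, -0.002, 0.005, -1.0]]
```

Call:
{"fn": "carry_out", "kwargs": {"motion": [0.4, -0.1, -0.3, 0.006, -0.002, 0.005, -1, 0, 0, 0, 0, 0, 0, -1, 0, 0, 0, 0, 0, 0, -1]}}

```text
time_s: 4.0
eef_pos: [0.4484, 0.0974, 0.0048]
eef_rot: [0.422, 0.57, 0.419, -0.566]
wrist_force: [0.6, -0.6, -0.0]
opening: 1.0
```

Run:
```python
from h import *
st(); plan([.4457,.0975,.001],Rdown(np.radians(-17)),-1,.025)
```

```text
t 4.00 tcp [0.4484, 0.0974, 0.0048] phi -16.9 down [0.006, -0.0, -1.0] F [0.6, -0.6, -0.0] open 1.000
1 rows: [[0.1, -0.1, -0.3, 0.004, -0.003, 0.001, -1.0]]
```

Call:
{"fn": "carry_out", "kwargs": {"motion": [0, -0.1, -0.3, 0.006, -0.003, 0.001, -1, 0, 0, 0, 0, 0, 0, 1, 0, 0, 0, 0, 0, 0, 1, 0, 0, 0, 0, 0, 0, 1, 0, 0, 0, 0, 0, 0, 1, 0, 0, 0, 0, 0, 0, 1, 0, 0, 0, 0, 0, 0, 1]}}

```text
time_s: 4.7
eef_pos: [0.4461, 0.0971, -0.0004]
eef_rot: [0.422, 0.569, 0.42, -0.568]
wrist_force: [0.6, -0.2, 0.7]
opening: 0.476
```

Run:
```python
from h import *
st(); plan([.4457,.0975,.06],Rdown(np.radians(-17)),1,.03)
```

```text
t 4.70 tcp [0.4461, 0.0971, -0.0004] phi -17.0 down [0.002, -0.001, -1.0] F [0.6, -0.2, 0.7] open 0.476
3 rows: [[0.0, -0.0, -0.0, -0.02, -0.0, -0.0, 1.0], [0.0, -0.0, -0.1, -0.02, -0.0, -0.0, 1.0], [0.0, -0.0, -0.0, -0.02, -0.0, -0.0, 1.0]]
```

Call:
{"fn": "carry_out", "kwargs": {"motion": [0, 0, 0, -0.02, 0, 0, 1, 0, 0, 0, -0.03, 0, 0, 1, 0, 0, 0, -0.03, 0, 0, 1, 0, 0, 0, 0, 0, 0, 1]}}

```text
time_s: 5.1
eef_pos: [0.4436, 0.0972, 0.0799]
eef_rot: [-0.42, -0.567, -0.421, 0.569]
wrist_force: [0.6, -0.5, -1.6]
opening: 0.476
```

Run:
```python
from h import *
st(); o=ctrl.get_obs(); w=ctrl.camera("wrist"); cv2.imwrite("pics/w2.png",w)
for t in("green_pack_center","pass_nest_seat","reject_nest_seat"):
    for d in lm("wrist",t,o=o): print(t,d,proj("wrist",d[1],o).round(), "tool:",(np.linalg.inv(T_tool(o))@np.append(d[1],1))[:3].round(4))
for k in("g","r"): blob(w,k,"wrist",.005,60,o)
plan([.571,.2485,.07],Rdown(np.radians(7.2)),1)
```

```text
t 5.10 tcp [0.4436, 0.0972, 0.0799] phi -17.0 down [-0.004, -0.0, -1.0] F [0.6, -0.5, -1.6] open 0.476
green_pack_center (0.79, [0.4435, 0.0996, 0.088]) [257. 247.] tool: [-0.0081 -0.0008 -0.0023]
reject_nest_seat (0.77, [0.5975, 0.075, 0.0044]) [450. 173.] tool: [ 0.075   0.154  -0.0238]
wrist g px [407.1  32.6] area 4228 rect [ 39.7 115.1] at z 0.005 [0.5785 0.1854] long-axis deg 6.7
wrist g px [258.4 277.3] area 4332 rect [63. 70.] at z 0.005 [0.4221 0.0272] long-axis deg 73.0
wrist r px [435.4  94.3] area 3804 rect [ 36.6 110.3] at z 0.005 [0.5927 0.1387] long-axis deg 5.6
wrist r px [467.6 242.3] area 2278 rect [26.7 91.2] at z 0.005 [0.6056 0.0082] long-axis deg 5.6
5 rows: [[-4.8, 0.0, 0.1, 0.001, 0.016, -0.037, 1.0], [-4.8, 0.0, 0.2, 0.001, 0.019, -0.035, 1.0], [-4.9, 0.0, 0.1, 0.001, 0.022, -0.033, 1.0], [-4.8, 0.0, 0.2, 0.001, 0.025, -0.031, 1.0], [-4.9, 0.1, 0.1, 0.0, 0.028, -0.029, 1.0]]
```

Call:
{"fn": "carry_out", "kwargs": {"motion": [-4.8, 0, 0, 0, 0.016, -0.037, 1, -4.8, 0, 0, 0, 0.019, -0.035, 1, -4.9, 0, 0, 0, 0.022, -0.033, 1, -4.8, 0, 0, 0, 0.025, -0.031, 1, -4.9, 0, 0, 0, 0.028, -0.029, 1, 0, 0, 0, 0, 0, 0, 1, 0, 0, 0, 0, 0, 0, 1]}}

```text
time_s: 6.0
eef_pos: [0.5656, 0.2525, 0.057]
eef_rot: [0.525, 0.454, 0.542, -0.473]
wrist_force: [0.3, 0.6, -0.1]
opening: 0.475
```

Run:
```python
from h import *
st(); o=ctrl.get_obs(); w=ctrl.camera("wrist"); cv2.imwrite("pics/w3.png",w)
for t in("green_pack_center","pass_nest_seat"):
    for d in lm("wrist",t,o=o): print(t,d,proj("wrist",d[1],o).round(), "tool:",(np.linalg.inv(T_tool(o))@np.append(d[1],1))[:3].round(4))
for k in("g","r"): blob(w,k,"wrist",.005,60,o)
st();plan([.5705,.249,.025],Rdown(np.radians(7.2)),1,.025)
```

```text
t 6.00 tcp [0.5656, 0.2525, 0.057] phi 8.0 down [-0.035, -0.004, -0.999] F [0.3, 0.6, -0.1] open 0.475
green_pack_center (0.85, [0.5652, 0.2503, 0.066]) [256. 255.] tool: [-0.009  -0.001   0.0021]
wrist g px [270.5 124.1] area 4052 rect [104.2  39.2] at z 0.005 [0.5634 0.316 ] long-axis deg 7.1
wrist g px [258.3 277.3] area 4379 rect [63. 71.] at z 0.005 [0.572  0.1953] long-axis deg 98.0
wrist g px [299.8 295.8] area 70 rect [16.  6.] at z 0.005 [0.6082 0.1835] long-axis deg 100.5
wrist r px [ 81.9 171.1] area 2912 rect [67.7 48.4] at z 0.005 [0.4317 0.2632] long-axis deg 90.3
wrist r px [264.7 325.7] area 411 rect [ 8.5 74. ] at z 0.005 [0.5842 0.1486] long-axis deg 11.1
t 6.15 tcp [0.5657, 0.2515, 0.0583] phi 8.0 down [-0.034, -0.004, -0.999] F [0.5, -0.4, -0.9] open 0.475
2 rows: [[0.4, -0.0, 1.0, 0.017, 0.003, 0.002, 1.0], [0.4, -0.1, 1.0, 0.016, 0.002, 0.001, 1.0]]
```

View pics/w3.png

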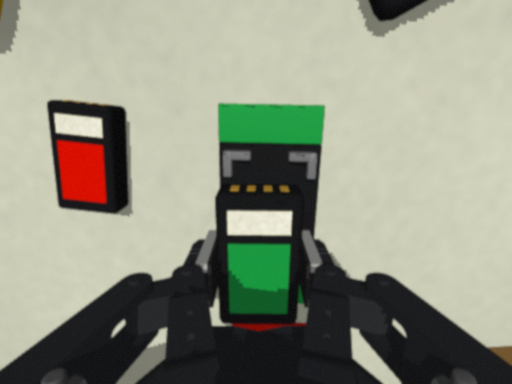

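Picture 5: the pack is held squarely at (258,260). The pass nest with its two far grey posts is right behind it at (270,160), and the red pack is at (87,155). Now straightening the 2° tilt and lowering.

Call:
{"fn": "carry_out", "kwargs": {"motion": [0.4, 0, 1, 0.012, 0.003, 0.001, 1, 0.4, 0, 1, 0.012, 0.002, 0.001, 1, 0, 0, 0, 0, 0, 0, 1, 0, 0, 0, 0, 0, 0, 1]}}

```text
time_s: 6.55
eef_pos: [0.569, 0.2468, 0.0346]
eef_rot: [0.529, 0.47, 0.529, -0.469]
wrist_force: [0.5, -0.8, -1.2]
opening: 0.481
```

Run:
```python
from h import *
st();plan([.571,.2495,.02],Rdown(np.radians(7.2)),1,.025)
```

```text
t 6.55 tcp [0.569, 0.2468, 0.0346] phi 6.8 down [0.001, 0.001, -1.0] F [0.5, -0.8, -1.2] open 0.481
1 rows: [[-0.4, -0.0, -0.1, 0.015, 0.002, -0.002, 1.0]]
```

Call:
{"fn": "carry_out", "kwargs": {"motion": [-0.4, 0, -0.1, 0.01, 0.002, -0.003, 1, 0, 0, 0, 0.006, 0, 0, 1, 0, 0, 0, 0, 0, 0, 1]}}

```text
time_s: 6.85
eef_pos: [0.5714, 0.2498, 0.0191]
eef_rot: [0.53, 0.468, 0.531, -0.467]
wrist_force: [0.1, 0.7, -1.1]
opening: 0.478
```

Run:
```python
from h import *
st();o=ctrl.get_obs(); w=ctrl.camera("wrist")
cv2.imwrite("pics/w4.png",cv2.resize(w[60:340,120:400],None,fx=2,fy=2,interpolation=cv2.INTER_CUBIC))
for d in lm("wrist","green_pack_center",o=o): print(d)
blob(w,"g","wrist",.005,60,o)
plan([.571,.2495,.0046],Rdown(np.radians(7.2)),1,.025)
```

```text
t 6.85 tcp [0.5714, 0.2498, 0.0191] phi 7.2 down [0.001, 0.001, -1.0] F [0.1, 0.7, -1.1] open 0.478
(0.58, [0.5719, 0.2484, 0.0301])
wrist g px [258.  121.3] area 6209 rect [130.1  48.2] at z 0.005 [0.5631 0.3162] long-axis deg 6.7
wrist g px [258.3 277.3] area 4371 rect [63. 70.] at z 0.005 [0.5756 0.2183] long-axis deg 97.2
wrist g px [259.4 319.8] area 731 rect [25. 99.] at z 0.005 [0.5806 0.1849] long-axis deg 7.2
1 rows: [[0.0, -0.1, -0.1, 0.015, -0.001, 0.0, 1.0]]
```

View pics/w4.png

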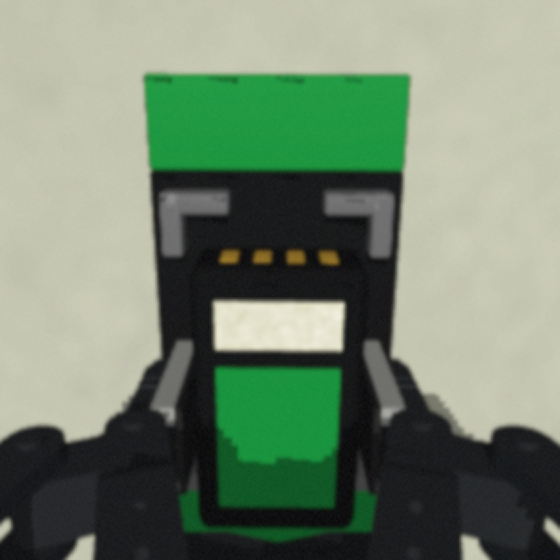

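Picture 6: the pack hangs centred between the posts (posts at crop 195,205 and 360,205; pack midline at 278) and aligned. Lowering.

Call:
{"fn": "carry_out", "kwargs": {"motion": [0, 0, 0, 0.007, 0, -0.001, 1, 0, 0, 0, 0.005, 0, 0, 1, 0, 0, 0, 0.002, 0, 0, 1, 0, 0, 0, 0, 0, 0, 1]}}

```text
time_s: 7.35
eef_pos: [0.572, 0.2513, 0.0049]
eef_rot: [0.531, 0.468, 0.53, -0.467]
wrist_force: [0.2, -0.8, -1.9]
opening: 0.479
```

```bash
python3 -c "
from h import *
st()"
```

```text
t 7.35 tcp [0.572, 0.2513, 0.0049] phi 7.2 down [0.002, 0.001, -1.0] F [0.2, -0.8, -1.9] open 0.479
```

Call:
{"fn": "carry_out", "kwargs": {"motion": [0, 0, 0, 0.002, 0, 0, 1, 0, 0, 0, 0.001, 0, 0, 1, 0, 0, 0, 0, 0, 0, 1]}}

```text
time_s: 7.65
eef_pos: [0.5728, 0.2516, 0.005]
eef_rot: [0.531, 0.468, 0.53, -0.466]
wrist_force: [-0.8, -0.8, -2.1]
opening: 0.474
```

```bash
python3 -c "
from h import *
st()"
```

```text
t 7.65 tcp [0.5728, 0.2516, 0.005] phi 7.3 down [0.003, 0.001, -1.0] F [-0.8, -0.8, -2.1] open 0.474
```

Call:
{"fn": "carry_out", "kwargs": {"motion": [0, 0, 0, 0.003, -0.001, 0, 1, 0, 0, 0, 0.002, 0, 0, 1, 0, 0, 0, 0, 0, 0, 1]}}

```text
time_s: 7.95
eef_pos: [0.5733, 0.2517, 0.0053]
eef_rot: [0.532, 0.469, 0.53, -0.466]
wrist_force: [0.1, -0.7, -1.0]
opening: 0.476
```

```bash
python3 -c "
from h import *
st()"
```

```text
t 7.95 tcp [0.5733, 0.2517, 0.0053] phi 7.3 down [0.005, 0.001, -1.0] F [0.1, -0.7, -1.0] open 0.476
```

Call:
{"fn": "carry_out", "kwargs": {"motion": [0, 0, 0, 0, 0, 0, -0.3, 0, 0, 0, 0, 0, 0, -0.6, 0, 0, 0, 0, 0, 0, -1, 0, 0, 0, -0.01, 0, 0, -1, 0, 0, 0, -0.03, 0, 0, -1, 0, 0, 0, -0.03, 0, 0, -1, 0, 0, 0, -0.03, 0, 0, -1, 0, 0, 0, -0.02, 0, 0, -1, 0, 0, 0, 0, 0, 0, -1]}}

```text
time_s: 8.85
eef_pos: [0.5725, 0.2515, 0.1304]
eef_rot: [0.532, 0.468, 0.53, -0.466]
wrist_force: [0.3, -0.1, 0.4]
opening: 1.001
```

Run:
```python
from h import *
st();o=ctrl.get_obs(); w=ctrl.camera("wrist"); cv2.imwrite("pics/w5.png",w)
for t in("green_pack_center","red_pack_center"):
    for d in lm("wrist",t,o=o): print(t,d)
for t in("red_pack_center",):
  for d in ctrl.trace("wrist",t)[:1]:
    m=d["pixels"]; r=cv2.minAreaRect(np.argwhere(m)[:,::-1].astype(np.float32)); print(m.sum(),ray("wrist",r[0],.022,o)[:2],np.round(r[1],1),axisdeg(r,"wrist",.022,o))
blob(w,"g","wrist",.005,60,o)
plan([.441,.273,.06],Rdown(np.radians(0)),-1)
```

```text
t 8.85 tcp [0.5725, 0.2515, 0.1304] phi 7.3 down [0.004, 0.001, -1.0] F [0.3, -0.1, 0.4] open 1.001
green_pack_center (0.94, [0.5715, 0.254, 0.0135])
red_pack_center (0.85, [0.4437, 0.2771, 0.0147])
4361 [0.44697972 0.27801276] [87.2 54.9] 92.09309605140676
wrist g px [256.  117.2] area 2137 rect [28. 75.] at z 0.005 [0.5629 0.3157] long-axis deg 7.2
wrist g px [258.7 198.8] area 1476 rect [43. 34.] at z 0.005 [0.5756 0.2365] long-axis deg 97.3
wrist g px [255.8 243. ] area 1437 rect [22. 66.] at z 0.005 [0.5788 0.1866] long-axis deg 7.1
4 rows: [[1.8, 0.0, 0.1, 0.016, -0.031, -0.01, -1.0], [1.8, 0.0, 0.1, 0.016, -0.031, -0.009, -1.0], [1.8, 0.0, 0.0, 0.017, -0.032, -0.007, -1.0], [1.9, 0.0, 0.1, 0.016, -0.032, -0.007, -1.0]]
```

View pics/w5.png

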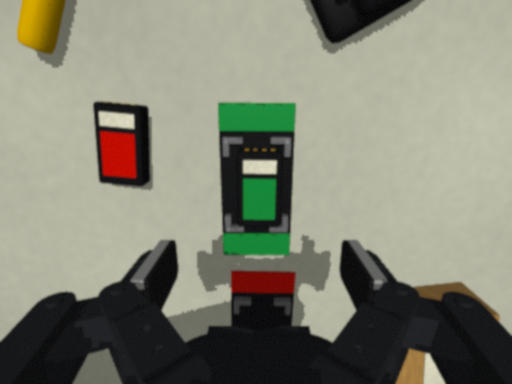

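Picture 7: the green pack sits flat in the pass nest within all four posts (259,185). The red pack is at (122,145). Moving to the red pack.

Call:
{"fn": "carry_out", "kwargs": {"motion": [1.6, 0, 0.1, 0.016, -0.031, -0.01, -1, 1.6, 0, 0.1, 0.016, -0.031, -0.009, -1, 1.8, 0, 0, 0.017, -0.032, -0.008, -1, 1.8, 0, 0.1, 0.016, -0.032, -0.008, -1, 0, 0, 0, 0, 0, 0, -1, 0, 0, 0, 0, 0, 0, -1]}}

```text
time_s: 9.65
eef_pos: [0.4298, 0.2725, 0.0483]
eef_rot: [-0.498, -0.494, -0.502, 0.505]
wrist_force: [0.9, -0.0, 1.0]
opening: 1.003
```

Run:
```python
from h import *
st();o=ctrl.get_obs(); w=ctrl.camera("wrist")
for t in("red_pack_center",):
    for d in lm("wrist",t,o=o): print(t,d)
    for d in ctrl.trace("wrist",t)[:1]:
        m=d["pixels"]; r=cv2.minAreaRect(np.argwhere(m)[:,::-1].astype(np.float32)); print(m.sum(),ray("wrist",r[0],.022,o)[:2],r[0],np.round(r[1],1),axisdeg(r,"wrist",.022,o))
T=plan([.442,.274,.025],Rdown(np.radians(0.5)),-1,.025)
```

```text
t 9.65 tcp [0.4298, 0.2725, 0.0483] phi 0.1 down [-0.014, -0.006, -1.0] F [0.9, -0.0, 1.0] open 1.003
red_pack_center (0.7, [0.4427, 0.2764, 0.0125])
6837 [0.44181529 0.28077927] (277.0, 213.0) [108.  66.] 91.21379487289886
2 rows: [[-0.2, 0.1, 0.4, 0.012, 0.005, -0.001, -1.0], [-0.3, 0.2, 0.3, 0.012, 0.006, -0.001, -1.0]]
```

Call:
{"fn": "carry_out", "kwargs": {"motion": [-0.4, 0.1, 0.4, 0.012, 0.006, -0.001, -1, -0.4, 0.2, 0.4, 0.012, 0.006, -0.002, -1, 0, 0, 0, 0.012, 0, 0, -1, 0, 0, 0, 0.008, 0, 0, -1, 0, 0, 0, 0, 0, 0, -1]}}

```text
time_s: 10.3
eef_pos: [0.4499, 0.2753, 0.0031]
eef_rot: [0.505, 0.499, 0.502, -0.494]
wrist_force: [0.9, -0.1, 1.2]
opening: 0.997
```

Run:
```python
from h import *
st();T=plan([.442,.275,.0],Rdown(np.radians(1)),-1,.025)
```

```text
t 10.30 tcp [0.4499, 0.2753, 0.0031] phi 0.7 down [0.008, 0.002, -1.0] F [0.9, -0.1, 1.2] open 0.997
1 rows: [[-0.3, -0.1, -0.5, 0.003, -0.008, 0.0, -1.0]]
```

Call:
{"fn": "carry_out", "kwargs": {"motion": [-0.3, 0, -0.4, 0.003, -0.008, 0, -1, 0, 0, 0, 0.001, 0, 0, 1, 0, 0, 0, 0, 0, 0, 1, 0, 0, 0, 0, 0, 0, 1, 0, 0, 0, 0, 0, 0, 1, 0, 0, 0, 0, 0, 0, 1, 0, 0, 0, 0, 0, 0, 1, 0, 0, 0, 0, 0, 0, 1]}}

```text
time_s: 11.1
eef_pos: [0.4419, 0.2755, -0.0001]
eef_rot: [0.505, 0.497, 0.505, -0.494]
wrist_force: [-0.1, -0.0, -1.0]
opening: 0.479
```

Run:
```python
from h import *
st()
```

```text
t 11.10 tcp [0.4419, 0.2755, -0.0001] phi 1.1 down [0.003, 0.002, -1.0] F [-0.1, -0.0, -1.0] open 0.479
```

Call:
{"fn": "carry_out", "kwargs": {"motion": [0, 0, 0, -0.02, 0, 0, 1, 0, 0, 0, -0.03, 0, 0, 1, 0, 0, 0, -0.03, 0, 0, 1, 0, 0, 0, 0, 0, 0, 1]}}

```text
time_s: 11.5
eef_pos: [0.4401, 0.2746, 0.0807]
eef_rot: [0.504, 0.495, 0.505, -0.496]
wrist_force: [1.7, -0.3, -1.6]
opening: 0.476
```

Run:
```python
from h import *
st();T=plan([.5985,.0735,.075],Rdown(np.radians(5.7)),1,.04)
```

```text
t 11.50 tcp [0.4401, 0.2746, 0.0807] phi 1.1 down [-0.002, 0.001, -1.0] F [1.7, -0.3, -1.6] open 0.476
7 rows: [[-0.7, -0.0, 0.0, 0.001, 0.022, 0.029, 1.0], [-0.7, -0.0, 0.0, 0.001, 0.022, 0.029, 1.0], [-0.6, -0.0, 0.0, 0.001, 0.021, 0.03, 1.0], [-0.7, -0.0, 0.0, 0.001, 0.021, 0.03, 1.0], [-0.6, -0.0, 0.0, 0.0, 0.021, 0.03, 1.0], [-0.7, -0.0, 0.0, 0.001, 0.02, 0.031, 1.0], [-0.6, -0.1, 0.1, 0.0, 0.02, 0.03, 1.0]]
```

Call:
{"fn": "carry_out", "kwargs": {"motion": [-0.7, 0, 0, 0, 0.022, 0.029, 1, -0.7, 0, 0, 0, 0.022, 0.029, 1, -0.7, 0, 0, 0, 0.022, 0.03, 1, -0.7, 0, 0, 0, 0.021, 0.03, 1, -0.7, 0, 0, 0, 0.021, 0.03, 1, -0.7, 0, 0, 0, 0.021, 0.03, 1, -0.6, 0, 0, 0, 0.02, 0.03, 1, 0, 0, 0, 0, 0, 0, 1, 0, 0, 0, 0, 0, 0, 1]}}

```text
time_s: 12.4
eef_pos: [0.6018, 0.068, 0.0711]
eef_rot: [0.523, 0.47, 0.529, -0.474]
wrist_force: [-0.5, 1.4, -1.5]
opening: 0.478
```

Run:
```python
from h import *
st();o=ctrl.get_obs(); w=ctrl.camera("wrist")
for t in("red_pack_center","reject_nest_seat"):
    for d in lm("wrist",t,o=o): print(t,d, "tool:",(np.linalg.inv(T_tool(o))@np.append(d[1],1))[:3].round(4))
blob(w,"r","wrist",.005,60,o)
T=plan([.599,.0735,.035],Rdown(np.radians(5.7)),1,.03)
```

```text
t 12.40 tcp [0.6018, 0.068, 0.0711] phi 6.2 down [-0.01, 0.002, -1.0] F [-0.5, 1.4, -1.5] open 0.478
red_pack_center (0.71, [0.6, 0.0715, 0.0826]) tool: [-0.0115 -0.0015 -0.0037]
wrist r px [256.7 111.8] area 3788 rect [38. 99.] at z 0.005 [0.5926 0.1386] long-axis deg 6.2
wrist r px [258.5 275.3] area 4581 rect [72. 65.] at z 0.005 [0.6086 0.0034] long-axis deg 96.2
2 rows: [[0.3, -0.1, 0.3, 0.018, -0.001, -0.002, 1.0], [0.3, -0.0, 0.2, 0.019, -0.001, -0.002, 1.0]]
```

Call:
{"fn": "carry_out", "kwargs": {"motion": [0.2, 0, 0.3, 0.018, -0.001, -0.002, 1, 0.2, 0, 0.2, 0.018, -0.001, -0.001, 1, 0, 0, 0, 0, 0, 0, 1, 0, 0, 0, 0, 0, 0, 1]}}

```text
time_s: 12.95
eef_pos: [0.5972, 0.0766, 0.0359]
eef_rot: [0.526, 0.473, 0.527, -0.471]
wrist_force: [-0.5, 0.8, -1.1]
opening: 0.48
```

Run:
```python
from h import *
st();T=plan([.599,.072,.02],Rdown(np.radians(5.8)),1,.03)
```

```text
t 12.95 tcp [0.5972, 0.0766, 0.0359] phi 6.2 down [0.0, 0.003, -1.0] F [-0.5, 0.8, -1.1] open 0.480
1 rows: [[0.4, -0.2, -0.0, 0.016, 0.001, 0.005, 1.0]]
```

Call:
{"fn": "carry_out", "kwargs": {"motion": [0.4, -0.2, 0, 0.01, 0.001, 0.005, 1, 0, 0, 0, 0.006, 0, 0, 1, 0, 0, 0, 0, 0, 0, 1]}}

```text
time_s: 13.25
eef_pos: [0.5998, 0.0723, 0.0207]
eef_rot: [0.526, 0.474, 0.524, -0.473]
wrist_force: [-0.4, 0.2, -1.2]
opening: 0.477
```

Run:
```python
from h import *
st();o=ctrl.get_obs(); w=ctrl.camera("wrist")
cv2.imwrite("pics/w6.png",cv2.resize(w[60:340,120:400],None,fx=2,fy=2,interpolation=cv2.INTER_CUBIC))
for d in lm("wrist","red_pack_center",o=o): print(d)
blob(w,"r","wrist",.005,60,o)
plan([.599,.072,.0049],Rdown(np.radians(5.8)),1,.025)
```

```text
t 13.25 tcp [0.5998, 0.0723, 0.0207] phi 5.9 down [0.003, -0.001, -1.0] F [-0.4, 0.2, -1.2] open 0.477
(0.76, [0.6004, 0.0742, 0.0329])
wrist r px [257.  120.9] area 6342 rect [ 49. 131.] at z 0.005 [0.5925 0.139 ] long-axis deg 5.9
wrist r px [258.5 275.3] area 4577 rect [72. 65.] at z 0.005 [0.6034 0.0411] long-axis deg 95.9
wrist r px [258.4 320. ] area 1022 rect [28. 99.] at z 0.005 [0.607  0.0054] long-axis deg 5.7
1 rows: [[0.1, 0.1, -0.2, 0.016, -0.001, -0.0, 1.0]]
```

View pics/w6.png

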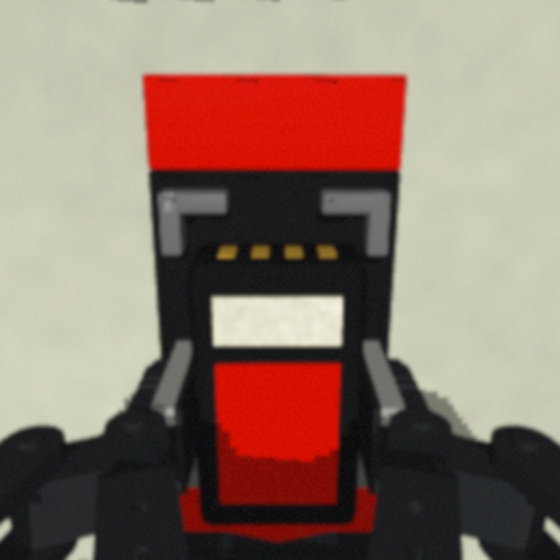

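Picture 8: the red pack is centred in the reject nest (posts at crop 193,205 and 357,205; pack midline at 277), as with the green one. Lowering.

Call:
{"fn": "carry_out", "kwargs": {"motion": [0, 0, 0, 0.007, -0.001, 0, 1, 0, 0, 0, 0.005, 0, 0, 1, 0, 0, 0, 0.003, 0, 0, 1, 0, 0, 0, 0.003, 0, 0, 1]}}

```text
time_s: 13.75
eef_pos: [0.6003, 0.0717, 0.0042]
eef_rot: [0.527, 0.475, 0.523, -0.473]
wrist_force: [-12.8, 0.3, 34.7]
opening: 0.477
```

```bash
python3 -c "
from h import *
st()"
```

```text
t 13.75 tcp [0.6003, 0.0717, 0.0042] phi 5.9 down [0.006, -0.001, -1.0] F [-12.8, 0.3, 34.7] open 0.477
```

Call:
{"fn": "carry_out", "kwargs": {"motion": [0, 0, 0, 0, 0, 0, 1, 0, 0, 0, 0, 0, 0, -0.3, 0, 0, 0, 0, 0, 0, -0.6, 0, 0, 0, 0, 0, 0, -1, 0, 0, 0, -0.01, 0, 0, -1, 0, 0, 0, -0.03, 0, 0, -1, 0, 0, 0, -0.04, 0, 0, -1, 0, 0, 0, -0.04, 0, 0, -1, 0, 0, 0, -0.03, 0, 0, -1, 0, 0, 0, 0, 0, 0, -1]}}

```text
time_s: 14.75
eef_pos: [0.599, 0.0719, 0.1616]
eef_rot: [0.526, 0.474, 0.524, -0.473]
wrist_force: [1.3, 0.7, 0.4]
opening: 1.002
```

Run:
```python
from h import *
st();o=ctrl.get_obs(); w=ctrl.camera("wrist"); cv2.imwrite("pics/w7.png",w)
for t in("red_pack_center","green_pack_center"):
    for d in lm("wrist",t,o=o): print(t,d)
blob(w,"r","wrist",.005,60,o)
blob(w,"r","wrist",.027,60,o)
for n in("top","scene"):
    img=ctrl.camera(n); cv2.imwrite(f"pics/{n}2.png",img)
    for t in["handle_grip","index_tip","lid_pointer","tester"]:
        for d in lm(n,t): print(n,t,d,proj(n,d[1]).round())
a=cv2.imread("pics/scene2.png")[85:215,160:300]; b=cv2.imread("pics/top2.png")[110:230,270:400]
a=cv2.resize(a,(430,400),interpolation=cv2.INTER_CUBIC); b=cv2.resize(b,(360,400),interpolation=cv2.INTER_CUBIC)
w=cv2.resize(w[60:260,150:360],(210,200)); cv2.imwrite("pics/c9.png",np.vstack([np.hstack([a,b]),np.hstack([w,np.zeros((200,580,3),np.uint8)])]))
```

```text
t 14.75 tcp [0.599, 0.0719, 0.1616] phi 5.9 down [0.004, -0.001, -1.0] F [1.3, 0.7, 0.4] open 1.002
red_pack_center (0.83, [0.6027, 0.0734, 0.0195])
wrist r px [257.8 113.9] area 1856 rect [26. 69.] at z 0.005 [0.5925 0.1384] long-axis deg 5.9
wrist r px [259.5 188.4] area 1270 rect [39. 31.] at z 0.005 [0.6025 0.0584] long-axis deg 95.9
wrist r px [257.6 229. ] area 1268 rect [21. 61.] at z 0.005 [0.6055 0.0087] long-axis deg 5.7
wrist r px [257.8 113.9] area 1856 rect [26. 69.] at z 0.027 [0.5924 0.139 ] long-axis deg 5.9
wrist r px [259.5 188.4] area 1270 rect [39. 31.] at z 0.027 [0.6017 0.0649] long-axis deg 95.9
wrist r px [257.6 229. ] area 1268 rect [21. 61.] at z 0.027 [0.6044 0.0188] long-axis deg 5.7
top handle_grip (0.62, [0.4791, -0.1495, 0.078]) [302. 194.]
top handle_grip (0.37, [0.5735, 0.2499, 0.0018]) [172. 166.]
top index_tip (0.65, [0.5425, -0.2946, 0.1848]) [359. 170.]
top lid_pointer (0.81, [0.5006, -0.2781, 0.0754]) [345. 187.]
top tester (0.78, [0.6161, -0.2102, -0.0005]) [318. 152.]
scene handle_grip (0.95, [0.4775, -0.1431, 0.075]) [247. 161.]
scene index_tip (0.69, [0.5995, 0.0694, 0.0109]) [243. 221.]
scene index_tip (0.41, [0.541, -0.302, 0.1824]) [213. 120.]
scene lid_pointer (0.9, [0.4944, -0.2718, 0.0714]) [228. 142.]
scene tester (0.95, [0.6141, -0.2124, 0.003]) [208. 174.]
scene tester (0.48, [0.5985, 0.0671, 0.0124]) [243. 221.]
```

View pics/c9.png

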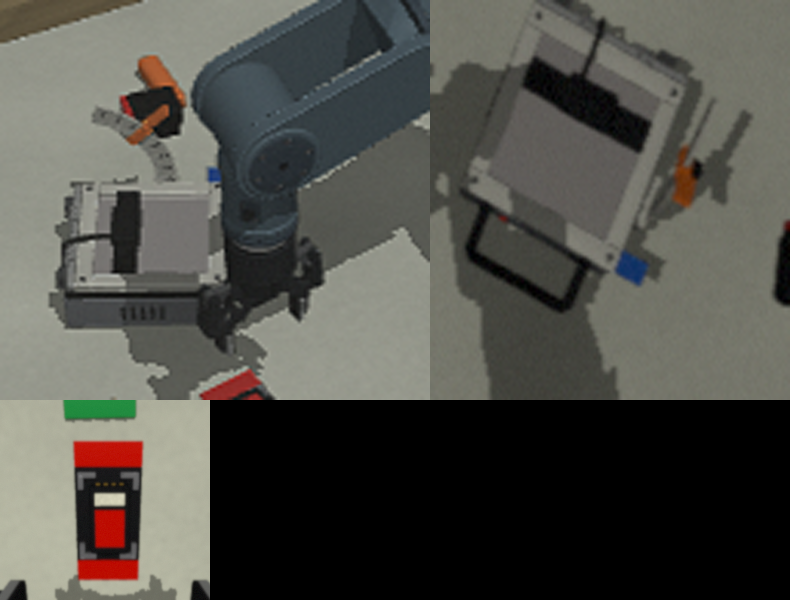

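Picture 9: the red pack lies flat within its posts. The lid is shut, with the blue pointer at the front corner and the orange index standing on the quadrant behind it. Now fitting the tester pose and index angle, and approaching the handle.

```bash
cat >> h.py <<'E'
from scipy.optimize import least_squares
def tester_pts(p,lid=0.):
    x,y,a,i=p; M=lambda u:np.array([x+np.cos(a)*u[0]-np.sin(a)*u[1],y+np.sin(a)*u[0]+np.cos(a)*u[1],u[2]])
    c,s=np.cos,np.sin
    return dict(tester=M([0,0,0]),handle_grip=M([.09-.24*c(lid),0,.076+.24*s(lid)]),lid_pointer=M([.09-.166*c(lid),-.11,.076+.166*s(lid)]),index_tip=M([.09-.162*c(i),-.11,.076+.162*s(i)]))
def fit(obs,lid=0.):
    f=lambda p:np.concatenate([(tester_pts(p,lid)[k]-v)/(.004) for k,v in obs]); r=least_squares(f,[.614,-.212,-.44,.7],loss="soft_l1"); return r.x,(r.fun.reshape(-1,3)*4).round(1)
E
python3 - <<'E'
from h import *
obs=[("handle_grip",(.4797,-.1498,.0754)),("handle_grip",(.4791,-.1495,.078)),("handle_grip",(.4791,-.1468,.0741)),("handle_grip",(.4775,-.1431,.075)),
("index_tip",(.5426,-.2961,.1848)),("index_tip",(.5425,-.2946,.1848)),("index_tip",(.5412,-.3015,.183)),("index_tip",(.541,-.302,.1824)),
("lid_pointer",(.498,-.2769,.0786)),("lid_pointer",(.5006,-.2781,.0754)),("lid_pointer",(.4979,-.2727,.07)),("lid_pointer",(.4944,-.2718,.0714)),
("tester",(.6121,-.2105,.0006)),("tester",(.6161,-.2102,-.0005)),("tester",(.6154,-.2135,.0009)),("tester",(.6141,-.2124,.003))]
obs=[(k,np.array(v)) for k,v in obs]
p,r=fit(obs); print(p.round(4),np.degrees(p[2]),np.degrees(p[3]))
for (k,_),e in zip(obs,r): print(k,e)
print(tester_pts(p)); st()
h=tester_pts(p)["handle_grip"]
plan([h[0],h[1],.14],Rdown(p[2]),0,.045)
E
```

```text
[ 0.6146 -0.211  -0.4439  0.7389] -25.434414237063617 42.33340010980202
handle_grip [-0.5  3.2  0.6]
handle_grip [ 0.1  2.9 -2. ]
handle_grip [0.1 0.2 1.9]
handle_grip [ 1.7 -3.5  1. ]
index_tip [-2.1 -1.4  0.3]
index_tip [-2.  -2.9  0.3]
index_tip [-0.7  4.   2.1]
index_tip [-0.5  4.5  2.7]
lid_pointer [ 0.8 -0.8 -2.6]
lid_pointer [-1.8  0.4  0.6]
lid_pointer [ 0.9 -5.   6. ]
lid_pointer [ 4.4 -5.9  4.6]
tester [ 2.5 -0.5 -0.6]
tester [-1.5 -0.8  0.5]
tester [-0.8  2.5 -0.9]
tester [ 0.5  1.4 -3. ]
{'tester': array([ 0.61464957, -0.21098421,  0.        ]), 'handle_grip': array([ 0.47918794, -0.14656256,  0.076     ]), 'lid_pointer': array([ 0.49877314, -0.27768243,  0.076     ]), 'index_tip': array([ 0.54053446, -0.29754291,  0.18509786])}
t 15.40 tcp [0.5956, 0.0721, 0.155] phi 5.9 down [-0.006, -0.001, -1.0] F [0.6, -0.3, -0.1] open 1.000
6 rows: [[5.2, 0.0, 0.1, 0.003, -0.023, 0.034, 0.0], [5.2, 0.0, 0.0, 0.003, -0.02, 0.036, 0.0], [5.2, 0.0, 0.1, 0.002, -0.016, 0.038, 0.0], [5.2, 0.0, 0.0, 0.003, -0.013, 0.039, 0.0], [5.2, 0.0, 0.1, 0.002, -0.009, 0.04, 0.0], [5.3, 0.1, 0.0, 0.003, -0.006, 0.042, 0.0]]
```

Call:
{"fn": "carry_out", "kwargs": {"motion": [5.2, 0, 0, 0.001, -0.023, 0.034, 0, 5.2, 0, 0, 0.001, -0.02, 0.036, 0, 5.2, 0, 0, 0.001, -0.016, 0.038, 0, 5.2, 0, 0, 0.001, -0.013, 0.039, 0, 5.2, 0, 0, 0.001, -0.009, 0.04, 0, 5.2, 0, 0, 0.001, -0.006, 0.042, 0, 0, 0, 0, 0, 0, 0, 0, 0, 0, 0, 0, 0, 0, 0]}}

```text
time_s: 16.2
eef_pos: [0.4748, -0.1533, 0.1499]
eef_rot: [-0.372, -0.6, -0.372, 0.602]
wrist_force: [0.4, -0.3, 0.4]
opening: 0.497
```

Run:
```python
from h import *
st();o=ctrl.get_obs(); w=ctrl.camera("wrist"); cv2.imwrite("pics/w8.png",w)
P=tester_pts([.6146,-.211,-.4439,.739])
for t in("handle_grip","lid_pointer","index_tip","tester"):
    for d in lm("wrist",t,o=o): print(t,d)
for k in P: print(k,proj("wrist",P[k],o).round())
h=P["handle_grip"]; plan([h[0],h[1],.1],Rdown(-.4439),0,.045)
```

```text
t 16.20 tcp [0.4748, -0.1533, 0.1499] phi -26.5 down [-0.002, -0.002, -1.0] F [0.4, -0.3, 0.4] open 0.497
handle_grip (0.6, [0.4789, -0.148, 0.0721])
index_tip (0.4, [0.6146, -0.2094, -0.0031])
index_tip (0.34, [0.4831, -0.1448, 0.0745])
tester (0.8, [0.6154, -0.208, -0.0035])
tester [399. 168.]
handle_grip [259. 192.]
lid_pointer [341. 303.]
index_tip [480. 436.]
2 rows: [[-0.4, 0.1, 0.0, 0.025, 0.001, -0.003, 0.0], [-0.4, 0.1, 0.1, 0.025, 0.0, -0.003, 0.0]]
```

View pics/w8.png

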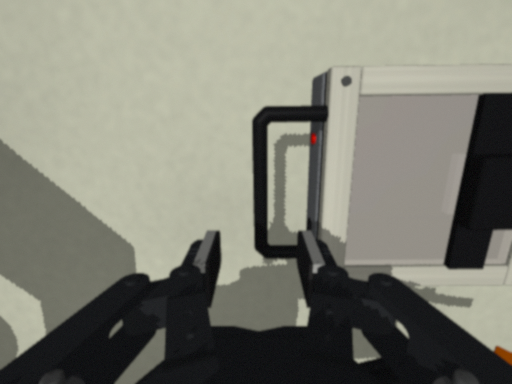

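Picture 10: the black bow handle's bar is at column 260 (rows 110–255), with the jaws straddling it. The lid edge is at column 318. Prediction (259,192) agrees. Descending.

Call:
{"fn": "carry_out", "kwargs": {"motion": [-0.4, 0, 0, 0.025, 0.001, -0.003, 0, -0.4, 0, 0, 0.025, 0, -0.003, 0, 0, 0, 0, 0, 0, 0, 0, 0, 0, 0, 0, 0, 0, 0]}}

```text
time_s: 16.85
eef_pos: [0.4818, -0.1436, 0.0999]
eef_rot: [-0.381, -0.596, -0.379, 0.597]
wrist_force: [1.0, 0.4, 0.8]
opening: 0.502
```

Run:
```python
from h import *
st()
h=tester_pts([.6146,-.211,-.4439,.739])["handle_grip"]; plan([h[0],h[1],.057],Rdown(-.4439),0,.02)
```

```text
t 16.85 tcp [0.4818, -0.1436, 0.0999] phi -25.0 down [-0.0, -0.003, -1.0] F [1.0, 0.4, 0.8] open 0.502
3 rows: [[0.2, 0.1, -0.0, 0.014, -0.0, 0.001, 0.0], [0.1, 0.0, -0.0, 0.014, -0.001, 0.001, 0.0], [0.2, 0.1, -0.1, 0.015, -0.0, 0.002, 0.0]]
```

Call:
{"fn": "carry_out", "kwargs": {"motion": [0.2, 0, 0, 0.014, 0, 0.001, 0, 0.1, 0, 0, 0.014, -0.001, 0.001, 0, 0.2, 0, 0, 0.013, 0, 0.001, 0, 0, 0, 0, 0.002, 0, 0, 0, 0, 0, 0, 0, 0, 0, 0]}}

```text
time_s: 17.35
eef_pos: [0.4822, -0.1468, 0.0572]
eef_rot: [0.38, 0.598, 0.375, -0.597]
wrist_force: [-0.3, -0.7, 0.2]
opening: 0.502
```

Run:
```python
from h import *
st()
h=tester_pts([.6146,-.211,-.4439,.739])["handle_grip"]; plan([h[0],h[1],.057],Rdown(-.4439),0,.02)
```

```text
t 17.35 tcp [0.4822, -0.1468, 0.0572] phi -25.4 down [0.005, -0.006, -1.0] F [-0.3, -0.7, 0.2] open 0.502
1 rows: [[0.0, 0.2, -0.4, 0.0, -0.003, 0.001, 0.0]]
```

Adjust 3 mm and close gently, then hold.

Call:
{"fn": "carry_out", "kwargs": {"motion": [0, 0.2, -0.4, 0, -0.003, 0.001, 0, 0, 0, 0, 0, 0, 0, 0.4, 0, 0, 0, 0, 0, 0, 1, 0, 0, 0, 0, 0, 0, 1, 0, 0, 0, 0, 0, 0, 1, 0, 0, 0, 0, 0, 0, 1, 0, 0, 0, 0, 0, 0, 1]}}

```text
time_s: 18.05
eef_pos: [0.4794, -0.1469, 0.0586]
eef_rot: [0.378, 0.598, 0.377, -0.597]
wrist_force: [0.2, 0.5, 0.1]
opening: 0.114
```

```bash
cat >> h.py <<'E'
def lift(T,dth,n,p,comp=1.0):
    """n rows turning the tool by dth about the hinge axis, from pose T"""
    a=p[2]; ax=np.array([-np.sin(a),np.cos(a),0]); hp=np.array([p[0]+.09*np.cos(a),p[1]+.09*np.sin(a),.076])
    Rw=R.from_rotvec(ax*dth/n).as_matrix(); w=R.from_matrix(T[:3,:3].T@Rw@T[:3,:3]).as_rotvec(degrees=True)
    s=T[:3,:3].T@(hp+Rw@(T[:3,3]-hp)-T[:3,3]); print(n,"x",w.round(2),s.round(4))
def theta(T,p):
    a=p[2]; hp=np.array([p[0]+.09*np.cos(a),p[1]+.09*np.sin(a),.076]); g=T[:3,3]-T[:3,0]*ctrl.grip_depth; d=g-hp
    f=-(d[0]*np.cos(a)+d[1]*np.sin(a)); print("bar radius %.4f theta %.4f (z %.4f)"%(np.hypot(f,d[2]),np.arctan2(d[2],f),g[2])," tool pitch deg %.1f"%np.degrees(np.arctan2(-T[:3,0]@[np.cos(a),np.sin(a),0],-T[2,0])))
E
python3 - <<'E'
from h import *
T=st(); p=[.6146,-.211,-.4439,.739]; theta(T,p); lift(T,.04,1,p)
E
```

```text
t 18.05 tcp [0.4794, -0.1469, 0.0586] phi -25.4 down [0.001, -0.0, -1.0] F [0.2, 0.5, 0.1] open 0.114
bar radius 0.2396 theta 0.0056 (z 0.0773)  tool pitch deg -0.1
1 x [ 0.   -0.   -2.29] [-0.0096 -0.0005 -0.    ]
```

Call:
{"fn": "carry_out", "kwargs": {"motion": [0, 0, -2, -0.008, 0, 0, 1, 0, 0, -2.3, -0.01, 0, 0, 1, 0, 0, -2.3, -0.01, 0, 0, 1, 0, 0, -2.3, -0.01, 0, 0, 1, 0, 0, -2.3, -0.01, 0, 0, 1]}}

```text
time_s: 18.55
eef_pos: [0.4802, -0.1473, 0.1049]
eef_rot: [-0.314, -0.556, -0.437, 0.633]
wrist_force: [-0.9, 0.4, -4.1]
opening: 0.113
```

Run:
```python
from h import *
T=st(); p=[.6146,-.211,-.4439,.739]; theta(T,p); lift(T,.04,1,p)
```

```text
t 18.55 tcp [0.4802, -0.1473, 0.1049] phi -25.4 down [-0.184, 0.088, -0.979] F [-0.9, 0.4, -4.1] open 0.113
bar radius 0.2396 theta 0.1985 (z 0.1233)  tool pitch deg 11.8
1 x [ 0.   -0.   -2.29] [-0.0096 -0.0006 -0.    ]
```

Following exactly (θ = 0.199, 4 N). Continue.

Call:
{"fn": "carry_out", "kwargs": {"motion": [0, 0, -2.3, -0.01, -0.0005, 0, 1, 0, 0, -2.3, -0.01, -0.0005, 0, 1, 0, 0, -2.3, -0.01, -0.0005, 0, 1, 0, 0, -2.3, -0.01, -0.0005, 0, 1, 0, 0, -2.3, -0.01, -0.0005, 0, 1, 0, 0, -2.3, -0.01, -0.0005, 0, 1, 0, 0, -2.3, -0.01, -0.0005, 0, 1, 0, 0, -2.3, -0.01, -0.0005, 0, 1]}}

```text
time_s: 19.35
eef_pos: [0.4988, -0.1564, 0.1786]
eef_rot: [-0.202, -0.473, -0.526, 0.678]
wrist_force: [-3.3, 0.5, -2.5]
opening: 0.116
```

Run:
```python
from h import *
T=st(); p=[.6146,-.211,-.4439,.739]; theta(T,p); lift(T,.04,1,p)
```

```text
t 19.35 tcp [0.4988, -0.1564, 0.1786] phi -25.4 down [-0.472, 0.224, -0.853] F [-3.3, 0.5, -2.5] open 0.116
bar radius 0.2396 theta 0.5174 (z 0.1945)  tool pitch deg 31.5
1 x [-0.   -0.   -2.29] [-0.0096 -0.0009  0.    ]
```

Call:
{"fn": "carry_out", "kwargs": {"motion": [0, 0, -2.3, -0.01, -0.0008, 0, 1, 0, 0, -2.3, -0.01, -0.0008, 0, 1, 0, 0, -2.3, -0.01, -0.0008, 0, 1, 0, 0, -2, -0.008, -0.0008, 0, 1, 0, 0, 0, 0, 0, 0, 1]}}

```text
time_s: 19.85
eef_pos: [0.5144, -0.1639, 0.21]
eef_rot: [-0.143, -0.426, -0.564, 0.693]
wrist_force: [-6.3, 2.2, -0.1]
opening: 0.113
```

Run:
```python
from h import *
T=st(); p=[.6146,-.211,-.4439,.739]; theta(T,p); o=ctrl.get_obs()
for n in("top","scene","wrist"):
    img=ctrl.camera(n); cv2.imwrite(f"pics/{n}3.png",img)
    for t in["handle_grip","index_tip","lid_pointer"]:
        for d in lm(n,t,o=o): print(n,t,d,proj(n,d[1],o).round())
    for lid in(.66,.74):
        P=tester_pts(p,lid); print(n,lid,{k:proj(n,P[k],o).round(1).tolist() for k in("lid_pointer","index_tip")})
a=cv2.imread("pics/scene3.png")[75:175,170:270]; b=cv2.imread("pics/top3.png")[120:220,300:400]
cv2.imwrite("pics/c11.png",np.hstack([cv2.resize(i,(400,400),interpolation=cv2.INTER_CUBIC) for i in(a,b)]))
T=st(); theta(T,p); lift(T,.04,1,p)
```

```text
t 19.85 tcp [0.5144, -0.1639, 0.21] phi -25.5 down [-0.597, 0.283, -0.751] F [-6.3, 2.2, -0.1] open 0.113
bar radius 0.2395 theta 0.6662 (z 0.2240)  tool pitch deg 41.4
top index_tip (0.53, [0.5438, -0.2946, 0.1844]) [359. 169.]
top lid_pointer (0.74, [0.5306, -0.2928, 0.1775]) [358. 174.]
top 0.66 {'lid_pointer': [357.5, 174.4], 'index_tip': [359.8, 170.5]}
top 0.74 {'lid_pointer': [359.6, 171.3], 'index_tip': [359.8, 170.5]}
scene handle_grip (0.76, [0.5217, -0.1651, 0.226]) [233. 132.]
scene lid_pointer (0.62, [0.529, -0.2866, 0.1734]) [218. 123.]
scene 0.66 {'lid_pointer': [216.8, 121.8], 'index_tip': [213.8, 120.3]}
scene 0.74 {'lid_pointer': [214.5, 119.8], 'index_tip': [213.8, 120.3]}
wrist handle_grip (0.81, [0.5251, -0.1665, 0.2216]) [259. 255.]
wrist 0.66 {'lid_pointer': [379.0, 422.0], 'index_tip': [395.0, 447.0]}
wrist 0.74 {'lid_pointer': [388.2, 447.5], 'index_tip': [395.0, 447.0]}
t 20.45 tcp [0.5146, -0.164, 0.2102] phi -25.5 down [-0.595, 0.281, -0.753] F [-3.9, 1.4, -1.6] open 0.111
bar radius 0.2396 theta 0.6673 (z 0.2243)  tool pitch deg 41.2
1 x [-0.   -0.   -2.29] [-0.0096 -0.001   0.    ]
```

View pics/c11.png

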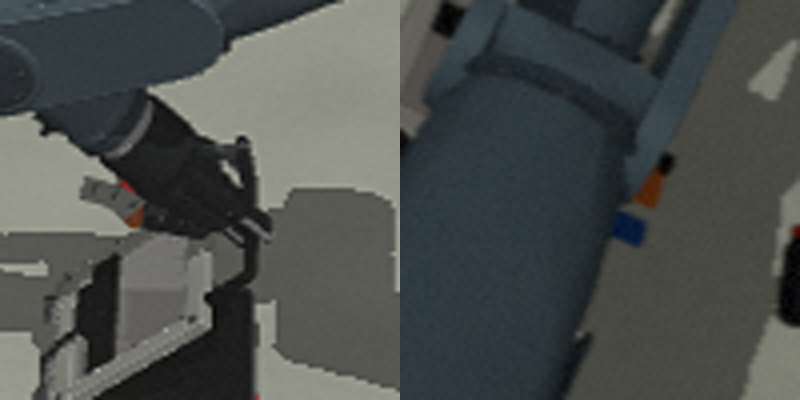

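Picture 11: in the top crop the blue pointer (628,228) is just short of the orange index (652,188), and the rest of the view is hidden by the arm. Kinematics give θ = 0.667; the index is at ≈ 0.742, so about 0.075 rad remains.

Call:
{"fn": "carry_out", "kwargs": {"motion": [0, 0, -2, -0.009, -0.001, 0, 1, 0, 0, -2, -0.009, -0.001, 0, 1, 0, 0, 0, 0, 0, 0, 1, 0, 0, 0, 0, 0, 0, 1]}}

```text
time_s: 20.85
eef_pos: [0.5234, -0.1683, 0.2241]
eef_rot: [-0.118, -0.405, -0.579, 0.698]
wrist_force: [-4.6, 1.6, -2.5]
opening: 0.115
```

Run:
```python
from h import *
T=st(); p=[.6146,-.211,-.4439,.739]; theta(T,p); o=ctrl.get_obs()
for n in("top","scene"):
    img=ctrl.camera(n); cv2.imwrite(f"pics/{n}4.png",img)
    for t in["index_tip","lid_pointer"]:
        for d in lm(n,t,o=o): print(n,t,d,proj(n,d[1],o).round())
    if n=="top":
        for k in "bo": blob(img,k,n,.18,15)
a=cv2.imread("pics/top3.png")[150:200,340:390]; b=cv2.imread("pics/top4.png")[150:200,340:390]
cv2.imwrite("pics/c12.png",np.hstack([cv2.resize(i,(400,400),interpolation=cv2.INTER_CUBIC) for i in(a,b)]))
blob(cv2.imread("pics/top3.png"),"b","top",.18,15)
T=st(); theta(T,p)
```

```text
t 20.85 tcp [0.5234, -0.1683, 0.2241] phi -25.5 down [-0.644, 0.305, -0.701] F [-4.6, 1.6, -2.5] open 0.115
bar radius 0.2397 theta 0.7376 (z 0.2372)  tool pitch deg 45.5
top index_tip (0.41, [0.5436, -0.2962, 0.185]) [359. 169.]
top lid_pointer (0.65, [0.5359, -0.2959, 0.1862]) [359. 172.]
top b px [358.8 174.1] area 40 rect [7.  5.7] at z 0.18 [ 0.5309 -0.2957] long-axis deg 71.3
top o px [361.4 165.3] area 77 rect [12.  7.] at z 0.18 [ 0.5551 -0.3033] long-axis deg 179.1
top o px [427.  204.2] area 361 rect [10. 36.] at z 0.18 [ 0.4478 -0.4813] long-axis deg 89.8
scene lid_pointer (0.56, [0.5371, -0.2921, 0.1825]) [215. 121.]
top b px [356.9 176.7] area 43 rect [7. 6.] at z 0.18 [ 0.5237 -0.2905] long-axis deg 179.2
t 21.15 tcp [0.5233, -0.1682, 0.2239] phi -25.5 down [-0.644, 0.305, -0.702] F [-4.7, 2.0, -3.3] open 0.117
bar radius 0.2397 theta 0.7369 (z 0.2371)  tool pitch deg 45.4
```

View pics/c12.png

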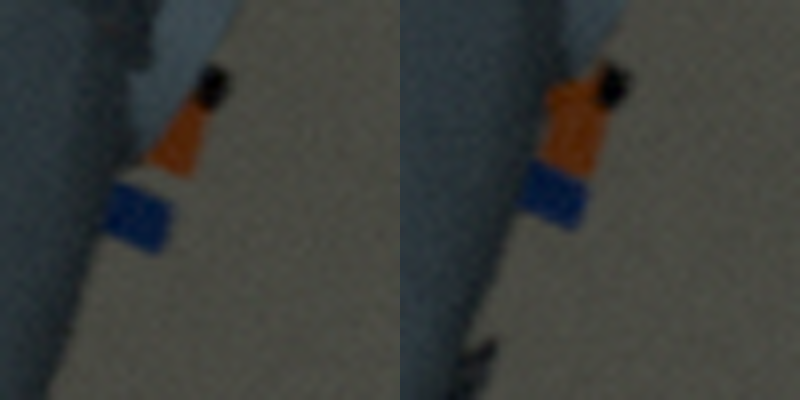

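Picture 12: before and after from the top. The blue pointer (right, 552,195) now abuts the orange index tip (570,165) and is in line with it. θ reads 0.737 and is steady. One last numeric check of the packs, then hand in.

Run:
```python
from h import *
p=[.6146,-.211,-.4439,.739]; ctrl.camera("top")
for t in("green_pack_center","red_pack_center","mouse","carton","screwdriver","scanner"): print(t,lm("top",t)[:2])
T=st(); theta(T,p); print(ctrl.hand_in())
```

```text
green_pack_center [(0.76, [0.576, 0.2497, 0.0143])]
red_pack_center [(0.63, [0.5982, 0.0718, 0.0167])]
mouse [(0.82, [0.6404, 0.4311, 0.0019])]
carton [(0.89, [0.783, 0.0786, -0.0012])]
screwdriver [(0.88, [0.3951, 0.4348, -0.0036])]
scanner [(0.58, [0.4519, -0.4667, 0.0019])]
t 21.50 tcp [0.5233, -0.1682, 0.2239] phi -25.5 down [-0.644, 0.305, -0.702] F [-5.4, 2.2, -3.7] open 0.116
bar radius 0.2397 theta 0.7369 (z 0.2371)  tool pitch deg 45.4
the job is handed in; nothing more can be done
None
```

I lowered the green-tag pack into the pass nest and the red-tag pack into the reject nest, and both were seen lying flat between their four posts. I then lifted the lid by its handle to the index and handed in at 21.5 s with the gripper still holding it steady; no verdict was reported.

**Lid:** it read 0.737 rad and stayed there. The fitted index is 0.739 rad, and the camera comparisons of pointer and index put it at 0.745 to 0.757, so the lid may be up to about 1° short. It never went past the index on the way up. In the last view from above, the blue pointer is in line with the orange index.

**Packs:** the last check from above puts both within about 5 mm of their nest centres, which is close to the camera networks' own error. The red pack was pressed down with about 35 N for one step before release. The wrist force stayed far below its 120 N limit, but 35 N is not far below 40 N.

**Bystanders:** the last camera check still found the mouse, carton, screwdriver and scanner. The scanner and carton read as in the first pictures. I took no numbered starting positions for the mouse and screwdriver, but the arm never went near them or the turquoise look-alike.

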